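# Hold the embossing die's upper leaf open at the gauge mark

### The arm

A 7-joint arm with a two-finger parallel gripper is mounted at the origin on the work surface. World frame = base frame: x ahead of the robot, y to its left, z up, the work surface at z = 0. Lengths are in m, angles in rad, forces in N, time in s.
With the tool pointing down it reaches from about 0.4 to 0.85 m from the base axis. Payload 10.4 kg.
Tool frame: the origin (TCP) lies at the very end of the fingers, on their centre line; the grasp point (between the pads) lies 19 mm behind it; z points along the fingers, y is the direction in which the jaws open and shut (so a half turn about z gives the same grasp; the last joint's range is limited). The gripper opens to 85 mm and grips with 20 to 120 N. Pads are 22 mm wide; open, the fingers measure 114 mm over their backs; the gripper's body (76 mm by 85 mm) begins 54 mm behind the grasp point. The pads swing forward as they close: fully open they stand 13 mm farther back than shut.
Start: joints at [-1.203, 0.332, -0.065, 1.46, 0.022, 1.35, -0.088], TCP at [0.238, 0.578, 0.231] pointing down, gripper open.
Joint ranges: [-2.6, 2.6], [-0.5, 2.12], [-1.47, 1.34], [0.16, 2.42], [-1.27, 4.41], [0.06, 2.06], [-2.6, 2.6]. Speed limits (rad/s): [2.22, 2.22, 2.79, 2.79, 3.14, 3.14, 3.14].

### API

Orientations are given as a unit quaternion [x, y, z, w].
In Python, from workcell import get_obs, camera, camera_info, hand_in gives the robot as it stands.
- The arm moves only by the tool move_arm, never from a script. Its argument "moves" is a list of rows, each a list of 3 entries, a list of its own where there are three numbers: the shift along the tool's x, y, z in units of 25 mm (1.0 is 25 mm), then the turn, a rotation vector about the tool's x, y, z in degrees, then the opening, from 0 (shut) to 1 (fully open). A call has 1 to 5 rows; each row shifts and turns the commanded pose from where the row before left it, along the tool's axes as they then stand; what a row does not reach is not made up. A row lasts 1/8 s, in which the tool goes at most 62.5 mm and 10.7 degrees, less where a joint would pass 70% of its speed; a pose out of reach is approached as far as the arm can. A call is refused whole if a number of a shift passes 1 or a number of a turn 10.7, either way. A call with a gripper value outside its range is refused whole. The fingers move at their own pace and stop on an object; "squeeze" is the grip in N (left out, the last holds). Time passes only in rows, so rows that do not move let the fingers close. It gives the time, the measured TCP pose, the force and the opening at its end, in the units of the state.
- get_obs(): the state, without advancing time (a new reading comes with each control period).
- camera(name): name is "scene" or "top"; returns the picture (480x640x3 uint8, red, green, blue); there is no depth.
- camera_info(name): a dict with "fx", "fy", "cx", "cy" (pixels), "origin" and "rotation" of the camera in the world. Camera axes: x right, y down, z forward; pixel columns grow to the right and rows downward; lengths in m; the calibration is good to about 2 mm. A picture is of the moment at which its call begins. camera_info takes no time and is no camera call.
- hand_in(): hands the job in, once; it reports no verdict.
The state is a dict: "clock": time; "joint_pos": joint angles; "joint_velocities": joint speeds; "tau": joint torques, N m; "position": TCP position; "ee_rot": TCP orientation; "ft_force": force on the tool from outside, world axes, zero at the start; "torque": the same for the moment, N m; "grip_width": opening from 0.0 (shut) to 1.0 (fully open).
Only numpy, scipy, OpenCV 4.12 (cv2) and the standard library are available. Lean on these libraries where they do the work, as an engineer would, in place of code of your own. Each camera call takes 0.05 s, during which the arm holds its last target. There are 200 camera calls.

### The job

The hinged embossing die on the bench is shut. Raise its upper leaf slowly by the wire bail on its front edge, gripping the bail lightly (with no more than about 40 N) and never letting the leaf drop, until the leaf lies level with the index arm clamped on the angle gauge at the die's right end, and finish holding it still there, without letting go, so that the type can be inspected. Leave the index arm and the things lying around the die as they are.

Things in the scene. Friction and masses are not known exactly. Their poses are not given: they have to be found in the camera images.
- die_base: fixed die set: blue bed slab 220 x 420 x 20 mm with a dark steel lower die 140 x 290 mm, top 48 mm above the bench. Origin under the slab's centre, on the bench; +x from the bail side to the hinge side, +y to the left end seen from the bail side, z up. The gauge, an upright dark steel quarter arc of 150 mm radius about the hinge axis, stands at its right end (y = -182 mm).
- leaf (a joint): angle of the upper leaf, rad: 0 shut (level), growing as its front edge with the bail is lifted; range 0 to 1.8. No spring or stay: below 1.5 rad it falls shut by itself. The leaf is an aluminium plate 280 wide x 135 deep x 8 mm, 0.5 to 0.85 kg, its underside at the level of the hinge axis when shut.
- leaf_hinge (a point): point on the hinge axis of the leaf, in the middle of its width, 75 mm to +x of die_base's origin and 52 mm above the bench; the axis is parallel to die_base's y.
- bail (a point): middle of the bar of the leaf's wire bail: round steel bar, 10 mm diameter, 110 mm long, parallel to the hinge, 205 mm out from the hinge axis and 4 mm above the leaf's underside (56 mm above the bench when shut). 65 mm are open between bar and leaf edge; below is the bench and, from 20 mm behind the bar, the 20 mm high slab. Axes: x from bail to hinge in the leaf's plane, z out of its upper face.
- index (a joint): angle in rad at which the index arm of the gauge is clamped, counted like the leaf's: leaf and index arm are parallel when both joints read the same. Between 0.5 and 1.2. It is held only by clamp friction: do not push it.
- index_tip (a point): tip of the index arm, a bright flat bar 12 mm high, 10 mm thick, running from the hinge axis to this tip 173 mm out, 28 mm beyond the leaf's right end, with a small black clamp knob on its outer side. At the marked angle the leaf's upper face is flush with the arm's upper edge, where this point lies. Axes: x from tip to hinge along the arm.
- type_block: bystander: loose plain steel block 60 x 34 x 15 mm lying in front of the die to the left. Origin at the centre of its underside.
- screwdriver: bystander: loose screwdriver with a red handle lying to the right of the die, along x. Origin under its middle.
- oil_can: bystander: loose metal can, 60 mm diameter, 130 mm high, standing to the left of the die. Origin at the centre of its underside.

How it is judged:
On the way:
1. the leaf is lifted off the lower die by the fingers (value of joint leaf above 0.2 rad and contact force between the fingers and leaf above 0.5 N), for 0.1 s.
At the end, for the whole second after the job is handed in: For the last second the leaf stands still (under 0.05 rad/s) within 0.06 rad (3.4 degrees) of the index arm's angle, carried by the fingers (more than 1 N between them and the leaf), and the index arm is where it was (within 8 mm) (angle between the x axis of bail and the x axis of index_tip, either way round below 0.06 rad and velocity of joint leaf between -0.05 and 0.05 rad/s and contact force between the fingers and leaf above 1 N and distance of index_tip from where it was at the start of the episode below 0.008 m); the arm keeps its last pose, push and grip.
It fails at once if the bail is squeezed or pushed too hard (finger forces on the leaf add up to more than 110 N, that is about 55 N a finger) (contact force between the fingers and leaf above 110 N).
It fails at once if the leaf drops or is thrown down (faster than 2 rad/s) (velocity of joint leaf below -2 rad/s).
It fails at once if the leaf is jerked up (faster than 2 rad/s) (velocity of joint leaf above 2 rad/s).
It fails at once if the index arm is moved (distance of index_tip from where it was at the start of the episode above 0.008 m).
It fails at once if a bystander is moved by more than 20 mm (distance of any of type_block, screwdriver, oil_can from where it was at the start of the episode above 0.02 m).
It also fails if it takes over 38 s, if anything falls off the work surface, if the arm or the gripper's body presses on something with over 40 N, if the wrist force passes 120 N, or if a joint passes its speed limit or range.

## Working session

There is one attempt and no reset: what is moved stays moved. The work goes in short steps, Python scripts to look and compute and a tool call to move; the robot and the scene stay as the last step left them, time stands still between calls to the robot, and variables do not carry over. Pictures are saved under pics/ and viewed, about 8 in all and at most 12, crops included, and the job is handed in when it is done.

Besides the shell and the picture viewer there is one more tool, called after "Request:" as name(argument=value, ...) on one line, values as JSON. move_arm: Moves the arm, as the interface text tells. Its arguments: {"type":"object","properties":{"moves":{"type":"array","items":{"type":"array"}},"squeeze":{"type":"number"}},"required":["moves"]}

```bash
mkdir -p pics; ls; python3 - <<'E'
from workcell import *
import cv2
for n in("scene","top"):
    cv2.imwrite(f"pics/{n}0.png",camera(n)[:,:,::-1]); print(n,camera_info(n))
print(get_obs())
E
```

```text
pics
scene {'fx': 433.03951823723236, 'fy': 433.03951823723236, 'cx': 314.24092431599564, 'cy': 235.42829155542972, 'origin': array([ 0.98550164, -0.20590485,  0.90706937]), 'rotation': array([ 0.86574886,  0.42542277, -0.12101979, -0.23419774])}
top {'fx': 543.5918299809099, 'fy': 543.5918299809099, 'cx': 314.99437750672416, 'cy': 234.69162480385543, 'origin': array([0.39033965, 0.07028347, 1.14770889]), 'rotation': array([-0.69886784,  0.70960261, -0.06560203,  0.06119024])}
{'clock': 0.1, 'joint_pos': array([-1.20262332,  0.33284056, -0.06469045,  1.46085619,  0.02162367,
        1.34994531, -0.08852446]), 'joint_velocities': array([ 0.00189063, -0.0033276 , -0.0008147 , -0.00161074,  0.00037549,
        0.00074355,  0.00093422]), 'tau': array([ 1.42534023e-03, -6.26749420e+01,  4.91311611e-02, -3.92429566e+01,
        1.63908937e-02,  6.98792763e-03,  1.61558447e-06]), 'position': array([0.23794744, 0.57755253, 0.23057613]), 'ee_rot': array([ 1.94150118e-01,  9.80971597e-01, -6.70947204e-04, -8.76287899e-05]), 'ft_force': array([-0.05171267, -0.32376204,  0.63324112]), 'torque': array([-0.0141042 , -0.00290306, -0.03976451]), 'grip_width': 0.9973789301110348}
```

View pics/scene0.png

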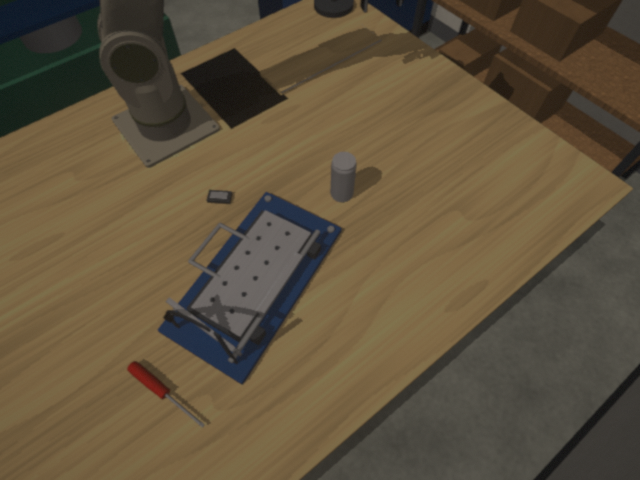

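View pics/top0.png

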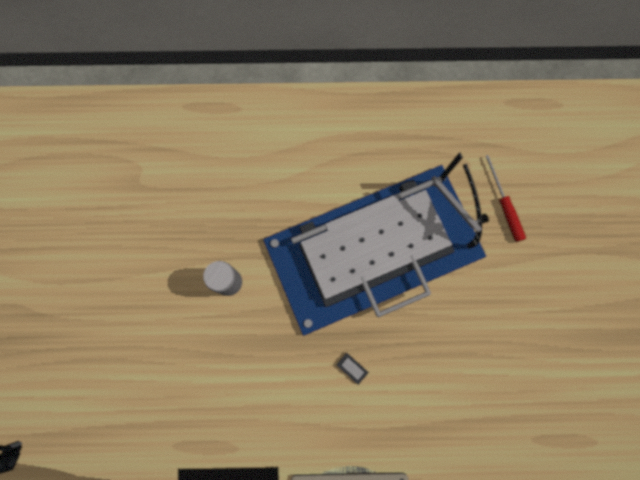

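The scene view shows the die near (255,285), with its bail at (190-220, 225-265). The top view shows the slab corners at about (264,240), (443,167), (485,255) and (305,334), the bail bar from (378,315) to (430,293), and the index arm from (437,183) to about (480,230). The block is at (352,368), the can at (220,278) and the screwdriver at (505,200). I'll take enlarged crops of the arm and bail next.

```bash
cat > h.py <<'E'
import numpy as np, cv2
from scipy.spatial.transform import Rotation as R
from workcell import *
def ray(n,p):
    c=camera_info(n); d=R.from_quat(c["rotation"]).apply([(p[0]-c["cx"])/c["fx"],(p[1]-c["cy"])/c["fy"],1.])
    return np.array(c["origin"]),d
def plane(n,p,z):
    o,d=ray(n,p); return o+d*(z-o[2])/d[2]
def proj(n,X):
    c=camera_info(n); q=R.from_quat(c["rotation"]).inv().apply(np.asarray(X)-c["origin"])
    return np.array([c["fx"]*q[0]/q[2]+c["cx"],c["fy"]*q[1]/q[2]+c["cy"]])
def tri(ps,pt):
    (o1,d1),(o2,d2)=ray("scene",ps),ray("top",pt)
    s=np.linalg.lstsq(np.c_[d1,-d2],o2-o1,rcond=None)[0]
    a,b=o1+s[0]*d1,o2+s[1]*d2; return (a+b)/2,np.linalg.norm(a-b)
E
python3 - <<'E'
from h import *
s=cv2.imread("pics/scene0.png");t=cv2.imread("pics/top0.png")
def crop(im,x,y,w,h,k): return cv2.convertScaleAbs(cv2.resize(im[y:y+h,x:x+w],None,fx=k,fy=k,interpolation=cv2.INTER_CUBIC),alpha=1.6)
cv2.imwrite("pics/s1.png",crop(s,150,190,200,150*4//3//4*3,4)[:600])
cv2.imwrite("pics/t1.png",crop(t,350,150,150,180,4)[:, :][:720][0:720] if 0 else crop(t,350,150,150,180,3.3))
m=cv2.inRange(cv2.cvtColor(t,cv2.COLOR_BGR2HSV),(105,120,40),(125,255,255))
c=max(cv2.findContours(cv2.morphologyEx(m,cv2.MORPH_CLOSE,np.ones((5,5))),0,2)[0],key=cv2.contourArea)
h=cv2.convexHull(c)
P=np.array([plane("top",p[0],.02)[:2] for p in h]).astype(np.float32)
r=cv2.minAreaRect(P); print(r,cv2.boxPoints(r))
print(cv2.boxPoints(cv2.minAreaRect(h)))
E
```

```text
((0.5470607876777649, -0.016292139887809753), (0.21478170156478882, 0.3144214153289795), 22.168472290039062) [[ 0.38828793  0.08877538]
 [ 0.5069289  -0.2024035 ]
 [ 0.7058337  -0.12135966]
 [ 0.58719265  0.16981922]]
[[263.57397 239.17754]
 [399.40833 182.57988]
 [438.93494 277.4438 ]
 [303.1006  334.04144]]
```

View pics/s1.png

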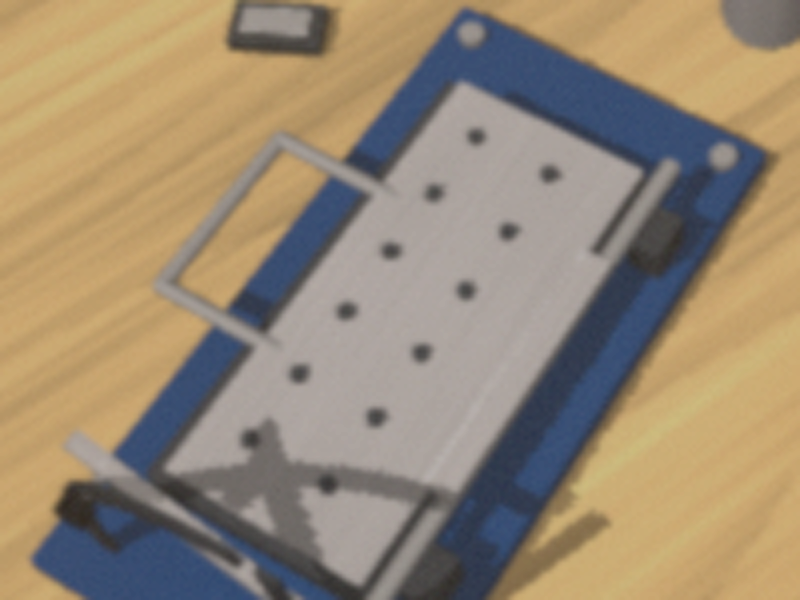

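View pics/t1.png

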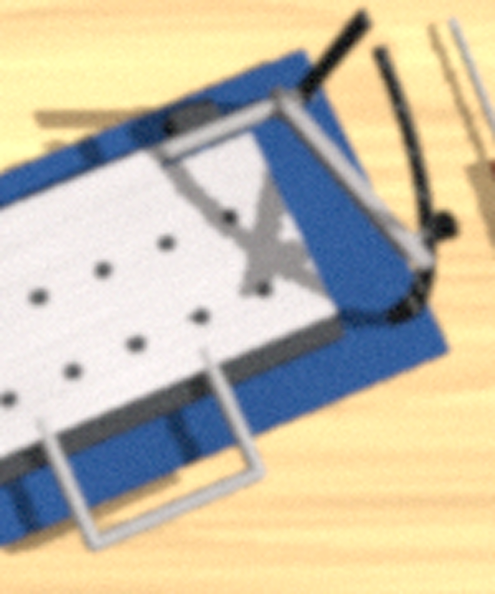

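The scene crop shows the bail corners at about (220,224.3) and (190.5,261.5) in the full image, with the arm's tip at (168.8,299.5). The top crop shows the bail corners at (379.4,315.2) and (428.2,293.3), the arm's tip at (478.8,228.2) and its hinge end near (436,179). The blue mask was cut at the arc's shadow, so I'll use the slab corners and triangulate.

```bash
python3 - <<'E'
from h import *
C=np.array([plane("top",p,.02) for p in [(264,240),(443,167),(485,255.5),(305,334)]])  # bl, br, fr, fl
print("slab",C.round(4),[np.linalg.norm(C[i]-C[i-1]).round(3) for i in range(4)])
ctr=C.mean(0); x=(C[0]+C[1]-C[2]-C[3])[:2]; yaw=np.arctan2(x[1],x[0])
y=(C[0]+C[3]-C[1]-C[2])[:2]; yaw2=np.arctan2(-y[0],y[1]); print("ctr",ctr,"yaw",np.degrees([yaw,yaw2]))
L,e1=tri((220,224.3),(379.4,315.2)); Rr,e2=tri((190.5,261.5),(428.2,293.3)); T,e3=tri((168.8,299.5),(478.8,228.2))
print("bail",L,e1,Rr,e2,np.linalg.norm(L-Rr)); d=L-Rr; yb=np.arctan2(-d[0],d[1]); print("yaw bail",np.degrees(yb))
print("tip",T,e3)
ya=(yaw2+yb)/2
D=np.array([np.cos(ya),np.sin(ya)])
H=ctr[:2]+.075*D; B=(L+Rr)[:2]/2
print("bail-hinge along x",(H-B)@D, "lateral",(H-B)@[-D[1],D[0]])
Hb=B+.205*D
for h in (H,Hb): 
  u=(h-T[:2])@D; print("hinge",h,"tip u,z",u,T[2]-.052,"r",np.hypot(u,T[2]-.052),"ang",np.arctan2(T[2]-.052,u),"lat",(T[:2]-h)@[-D[1],D[0]])
for n,p in (("block",(352,368)),("can",(220,276)),("driver h",(513,220)),("driver t",(487,157))): print(n,plane("top",p,.01))
E
```

```text
slab [[ 0.5852  0.1691  0.02  ]
 [ 0.7395 -0.2172  0.02  ]
 [ 0.5453 -0.2942  0.02  ]
 [ 0.3893  0.0852  0.02  ]] [np.float64(0.213), np.float64(0.416), np.float64(0.209), np.float64(0.41)]
ctr [ 0.56483542 -0.06427337  0.02      ] yaw [22.4141501 22.0591012]
bail [ 0.42409335 -0.06261793  0.05794557] 0.001711510940198256 [ 0.46577966 -0.16353042  0.05453241] 0.000259141429616855 0.10923703181535
yaw bail 22.445212133485516
tip [ 0.57671748 -0.23970327  0.16352214] 0.0005749344573331444
bail-hinge along x 0.20444964840089078 lateral -0.00023731573058694135
hinge [ 0.63424989 -0.03587212] tip u,z 0.13043524317856603 0.11152213757315477 r 0.17161159585510916 ang 0.7073896899144486 lat -0.16686451263425292
hinge [ 0.63466939 -0.03544406] tip u,z 0.1309855947776753 0.11152213757315477 r 0.17203026829063256 ang 0.7053107107634461 lat -0.16710182836483986
block [ 0.31969163 -0.00952733  0.01      ]
can [0.51172541 0.26203647 0.01      ]
driver h [ 0.62248233 -0.36297291  0.01      ]
driver t [ 0.76391267 -0.31738474  0.01      ]
```

Measurements agree with the given sizes:
- **Bail:** height 56 mm, length 109 mm, and 204 mm from the hinge.
- **Die:** yaw about 22.3°.
- **Arm:** tip at 172 mm from the hinge, so the index angle is roughly 0.66 to 0.70.

Next I'll move the tool in above the bail.

Request:
move_arm(moves=[[[-1, -1, 0], [0, 0, 0], 0.65], [[-1, -1, 0], [0, 0, 0], 0.65], [[-1, -1, 0], [0, 0, 0], 0.65], [[-1, -1, 0], [0, 0, 0], 0.65], [[-1, -1, 0], [0, 0, 0], 0.65]], squeeze=30)

```text
clock: 0.72
position: [0.3063, 0.4134, 0.231]
ee_rot: [0.194, 0.981, -0.0, -0.0]
ft_force: [0.4, -0.6, 0.2]
grip_width: 0.652
```

Request:
move_arm(moves=[[[-1, -1, 0], [0, 0, 0], 0.65], [[-1, -1, 0], [0, 0, 0], 0.65], [[-1, -1, 0], [0, 0, 0], 0.65], [[-1, -1, 0], [0, 0, 0], 0.65], [[-1, -1, 0], [0, 0, 0], 0.65]])

```text
clock: 1.35
position: [0.3742, 0.2503, 0.2311]
ee_rot: [0.194, 0.981, -0.0, -0.0]
ft_force: [0.9, 0.2, 0.9]
grip_width: 0.647
```

Request:
move_arm(moves=[[[-1, -1, 0], [0, 0, 0], 0.65], [[-1, -1, 0], [0, 0, 0], 0.65], [[-1, -1, 0], [0, 0, 0], 0.65], [[-1, -1, 0], [0, 0, 0], 0.65], [[-1, -1, 0], [0, 0, 0], 0.65]])

```text
clock: 1.98
position: [0.4421, 0.0872, 0.2311]
ee_rot: [0.194, 0.981, 0.0, -0.0]
ft_force: [0.2, -0.1, -0.1]
grip_width: 0.655
```

Request:
move_arm(moves=[[[-1, -1, 0], [0, 0, 9], 0.65], [[-1, -1, 0], [0, 0, 9], 0.65], [[0, -1, 0], [0, 0, 9], 0.65], [[0, 0, 0], [0, 0, 9], 0.65], [[0, 0, 0], [0, 0, 9.3], 0.65]])

```text
clock: 2.6
position: [0.4473, 0.002, 0.2311]
ee_rot: [0.559, 0.829, 0.0, -0.0]
ft_force: [0.3, 0.3, -0.3]
grip_width: 0.651
```

```bash
cat >> h.py <<'E'
def togo(T,az=22.3):
    o=get_obs(); r=R.from_quat(o["ee_rot"]); y=r.apply([0,1,0]); z=r.apply([0,0,1])
    a=np.degrees(np.arctan2(y[1],y[0])); 
    print("t",o["clock"],"pos",o["position"].round(4),"y az",a,"z",z.round(3),"go(units)",(r.inv().apply(np.array(T)-o["position"])/.025).round(2),"F",o["ft_force"].round(1),"w",o["grip_width"],"q",o["joint_pos"].round(2))
E
python3 -c "
from h import *; togo([.445,-.113,.13])"
```

```text
t 2.6 pos [0.4473 0.002  0.2311] y az 21.97636834030282 z [-0.  0. -1.] go(units) [-4.23 -1.81  4.04] F [ 0.3  0.3 -0.3] w 0.6507315154892065 q [-0.57 -0.09  0.44  1.92  0.04  1.3   0.24]
```

Request:
move_arm(moves=[[[-0.85, -0.36, 0.6], [0, 0, 0], 0.65], [[-0.85, -0.36, 0.9], [0, 0, 0], 0.65], [[-0.85, -0.36, 0.9], [0, 0, 0], 0.65], [[-0.84, -0.36, 0.9], [0, 0, 0], 0.65], [[-0.84, -0.37, 0.74], [0, 0, -0.3], 0.65]])

```text
clock: 3.22
position: [0.4455, -0.1134, 0.1293]
ee_rot: [0.555, 0.832, -0.0, -0.0]
ft_force: [0.5, 0.2, -0.0]
grip_width: 0.65
```

```bash
python3 -c "
from h import *; togo([.445,-.113,.036])
a=camera('scene')[150:350,90:340];b=camera('top')[200:360,330:480]
cv2.imwrite('pics/g.png',np.hstack([cv2.resize(a[:,:,::-1],(400,320)),cv2.resize(b[:,:,::-1],(300,320))]))"
```

```text
t 3.225 pos [ 0.4455 -0.1134  0.1293] y az 22.619999394796338 z [-0.001  0.    -1.   ] go(units) [ 0.02 -0.01  3.73] F [ 0.5  0.2 -0. ] w 0.6502140569045121 q [-0.43  0.04  0.6   2.03 -0.03  1.07  0.58]
```

View pics/g.png

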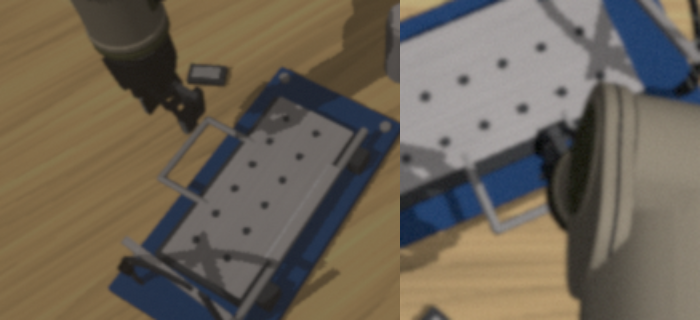

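The gripper is near (190,115) in the left-hand crop, ahead of the bail and raised. I'll check its reprojection before going down.

```bash
python3 -c "
from h import *
for z in(.129,.036):
  p=proj('scene',[.4455,-.1134,z]);print(p,(p-[90,150])*1.6)
print(proj('top',[.4455,-.1134,.129]))"
```

```text
[197.65198794 225.81018783] [172.2431807  121.29630052]
[207.41395399 247.08495265] [187.86232638 155.33592424]
[410.37972873 301.74862379]
```

The projected TCP (172,121) lies between the two finger tips seen at (150,105) and (192,125). That's consistent, so I'll descend.

Request:
move_arm(moves=[[[0, 0, 0.9], [0, 0, 0], 0.65], [[0, 0, 0.9], [0, 0, 0], 0.65], [[0, 0, 0.7], [0, 0, 0], 0.65], [[0, 0, 0.6], [0, 0, 0], 0.65], [[0, 0, 0.6], [0, 0, 0], 0.65]])

```text
clock: 3.95
position: [0.4463, -0.1122, 0.0374]
ee_rot: [0.555, 0.832, 0.0, 0.0]
ft_force: [0.2, 0.0, 0.8]
grip_width: 0.646
```

```bash
python3 -c "
from h import *; togo([.445,-.113,.036])
a=camera('scene')[180:330,140:340]
cv2.imwrite('pics/g2.png',cv2.convertScaleAbs(cv2.resize(a[:,:,::-1],(800,600),interpolation=2),alpha=1.6))"
```

```text
t 3.95 pos [ 0.4463 -0.1122  0.0374] y az 22.64104114688335 z [ 0.001  0.    -1.   ] go(units) [-0.01 -0.06  0.05] F [0.2 0.  0.8] w 0.6464587796792924 q [-0.4   0.21  0.59  2.11 -0.15  0.86  0.68]
```

View pics/g2.png

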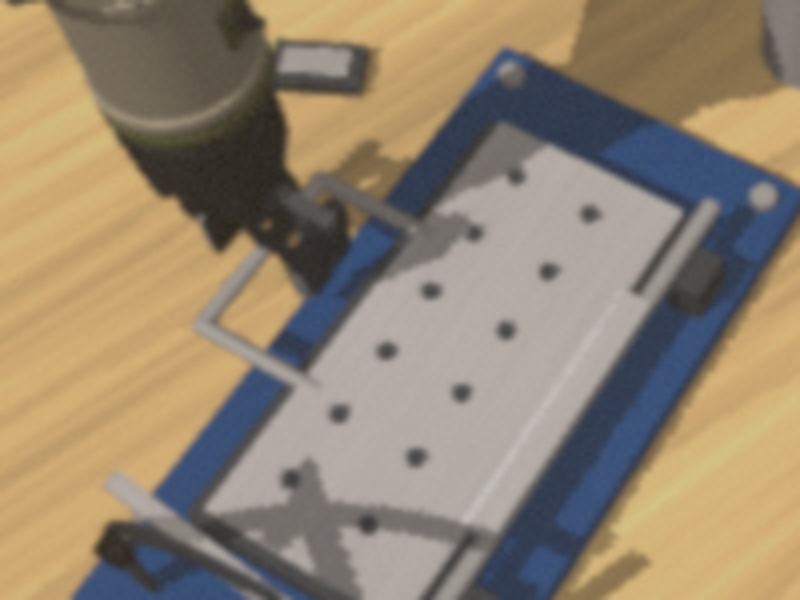

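The bar passes between the two fingers: the rear finger is inside the bail at (325,260) and the front one is outside it at (220,235). Closing with 30 N.

Request:
move_arm(moves=[[[0, 0, 0], [0, 0, 0], 0.4], [[0, 0, 0], [0, 0, 0], 0.25], [[0, 0, 0], [0, 0, 0], 0.15], [[0, 0, 0], [0, 0, 0], 0.05], [[0, 0, 0], [0, 0, 0], 0.0]], squeeze=30)

```text
clock: 4.62
position: [0.4454, -0.1131, 0.0382]
ee_rot: [0.555, 0.832, -0.0, -0.0]
ft_force: [-4.8, -0.8, 7.8]
grip_width: 0.104
```

Request:
move_arm(moves=[[[0, 0, 0], [0, 0, 0], 0.0], [[0, 0, 0], [0, 0, 0], 0.0]])

```text
clock: 4.88
position: [0.4454, -0.1131, 0.0382]
ee_rot: [0.555, 0.832, -0.0, -0.0]
ft_force: [-4.9, -1.1, 6.9]
grip_width: 0.103
```

```bash
python3 -c "
from h import *; togo([.445,-.113,.036])
a=.205;e=.0195
for k in range(1,13):
  t0,t1=(k-1)*.055,k*.055; r=np.hypot(.205,.004)
  print(round(t1,3),'y',round(r*(np.cos(t0+e)-np.cos(t1+e))/.025,2),'z',round(-r*(np.sin(t1+e)-np.sin(t0+e))/.025,2))"
```

```text
t 4.875 pos [ 0.4454 -0.1131  0.0382] y az 22.568546136943123 z [-0.001  0.    -1.   ] go(units) [ 0.01 -0.01  0.09] F [-4.9 -1.1  6.9] w 0.10269011221776508 q [-0.4   0.21  0.6   2.11 -0.15  0.86  0.68]
0.055 y 0.02 z -0.45
0.11 y 0.05 z -0.45
0.165 y 0.07 z -0.45
0.22 y 0.09 z -0.44
0.275 y 0.12 z -0.44
0.33 y 0.14 z -0.43
0.385 y 0.17 z -0.42
0.44 y 0.19 z -0.41
0.495 y 0.21 z -0.4
0.55 y 0.23 z -0.39
0.605 y 0.25 z -0.37
0.66 y 0.27 z -0.36
```

The fingers closed on about 9 mm, which is the bar. Now I'll lift slowly along the arc.

Request:
move_arm(moves=[[[0, 0.01, -0.2], [0, 0, 0], 0], [[0, 0.01, -0.25], [0, 0, 0], 0], [[0, 0.05, -0.45], [0, 0, 0], 0], [[0, 0.07, -0.45], [0, 0, 0], 0], [[0, 0.09, -0.44], [0, 0, 0], 0]])

```text
clock: 5.5
position: [0.4506, -0.1109, 0.0833]
ee_rot: [0.555, 0.832, -0.0, -0.0]
ft_force: [-3.4, -3.4, -2.5]
grip_width: 0.1
```

```bash
cat >> h.py <<'E'
D=np.array([np.cos(np.radians(22.4)),np.sin(np.radians(22.4))]); H=np.array([.445,-.1131])+.205*D
def leaf():
    o=get_obs(); g=o["position"]-.019*R.from_quat(o["ee_rot"]).apply([0,0,1])
    u=(H-g[:2])@D; w=g[2]-.052
    print("t",o["clock"],"leaf",np.arctan2(w,u)-.0195,"r",np.hypot(u,w),"w",o["grip_width"],"F",o["ft_force"].round(1))
E
python3 -c "
from h import *; leaf()"
```

```text
t 5.5 leaf 0.22798219466327654 r 0.20521117875745964 w 0.10015424995995963 F [-3.4 -3.4 -2.5]
```

Request:
move_arm(moves=[[[0, 0.12, -0.44], [0, 0, 0], 0], [[0, 0.14, -0.43], [0, 0, 0], 0], [[0, 0.17, -0.42], [0, 0, 0], 0], [[0, 0.19, -0.41], [0, 0, 0], 0], [[0, 0.21, -0.4], [0, 0, 0], 0]])

```text
clock: 6.12
position: [0.4691, -0.1034, 0.1358]
ee_rot: [0.555, 0.832, -0.001, -0.001]
ft_force: [-9.3, -5.8, 1.9]
grip_width: 0.097
```

Request:
move_arm(moves=[[[0, 0.23, -0.39], [0, 0, 0], 0], [[0, 0.17, -0.25], [0, 0, 0], 0], [[0, 0.13, -0.2], [0, 0, 0], 0], [[0, 0, 0], [0, 0, 0], 0]])

```text
clock: 6.62
position: [0.4813, -0.0984, 0.157]
ee_rot: [0.555, 0.832, -0.001, -0.001]
ft_force: [-10.8, -5.4, 6.4]
grip_width: 0.104
```

```bash
python3 -c "
from h import *; leaf()
for n,(x,y) in (('scene',(140,180)),('top',(360,150))):
  im=camera(n)[:,:,::-1]; cv2.imwrite(f'pics/{n}9.png',im)
  cv2.imwrite(f'pics/e{n}.png',cv2.convertScaleAbs(cv2.resize(im[y:y+150,x:x+200],(800,600),interpolation=2),alpha=1.6))"
```

```text
t 6.625 leaf 0.6228027676304299 r 0.20702888249112955 w 0.10444614389962625 F [-10.8  -5.4   6.4]
```

View pics/escene.png

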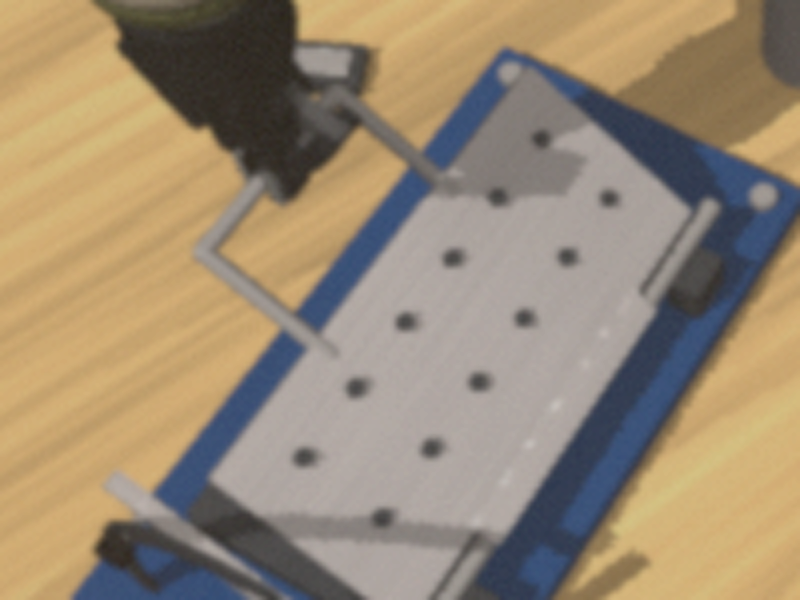

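View pics/etop.png

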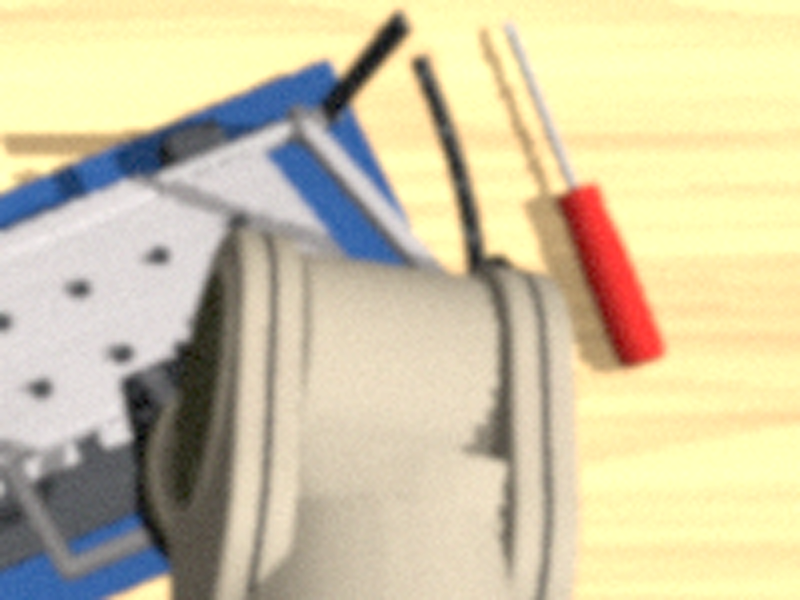

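The scene view shows the leaf raised, with its right front corner at crop (210,482). The arm's tip corners are at (122,470) and (107,490). In the top view the gripper hides the arm's tip, and the screwdriver has not moved. I'll compare projected edges at candidate angles with these pixels.

```bash
python3 - <<'E'
from h import *
leaf()
N=np.array([-D[1],D[0]])
def pt(th,u,y,w):  # u out from hinge, w out of upper face
    a=u*np.cos(th)-w*(-np.sin(th))*-1 if 0 else u*np.cos(th)+w*np.sin(th)*1
    # direction out: (-D cos, sin); normal: (D sin, cos)
    xy=H-D*u*np.cos(th)+D*w*np.sin(th)+N*y
    return np.r_[xy,.052+u*np.sin(th)+w*np.cos(th)]
for th in (.58,.62,.66,.70):
    print(th,"leaf corner S",proj("scene",pt(th,.135,-.14,.008)).round(1),"tip S in/out",proj("scene",pt(th,.173,-.163,.008)).round(1),proj("scene",pt(th,.173,-.173,.008)).round(1),
     "T",proj("top",pt(th,.173,-.163,.008)).round(1),proj("top",pt(th,.173,-.173,.008)).round(1))
print("seen leaf (192.5,300.5); tip S (170.5,297.5),(166.8,302.5); T (475.8,231.2),(481.8,225.8)")
# bail corners seen
for th in (.58,.62,.66,.70): print(th,"bail right",proj("scene",pt(th,.205,-.055,.004)).round(1))
print("seen bail right",140+203/4,180+250/4)
E
```

```text
t 6.725 leaf 0.6214503056637781 r 0.20702244514140763 w 0.10546706803004163 F [-10.4  -4.8   5.5]
0.58 leaf corner S [192.  299.7] tip S in/out [168.  297.5] [164.5 301.9] T [477.1 234.4] [481.9 232.3]
0.62 leaf corner S [192.8 299.7] tip S in/out [168.9 297.4] [165.4 301.8] T [477.  231.8] [481.8 229.7]
0.66 leaf corner S [193.7 299.7] tip S in/out [169.9 297.4] [166.3 301.8] T [476.8 229.1] [481.7 227. ]
0.7 leaf corner S [194.7 299.8] tip S in/out [171.  297.5] [167.4 301.9] T [476.5 226.3] [481.4 224.2]
seen leaf (192.5,300.5); tip S (170.5,297.5),(166.8,302.5); T (475.8,231.2),(481.8,225.8)
0.58 bail right [190.  243.5]
0.62 bail right [191.1 242.8]
0.66 bail right [192.3 242.3]
0.7 bail right [193.6 241.9]
seen bail right 190.75 242.5
```

```bash
python3 - <<'E'
from h import *
N=np.array([-D[1],D[0]])
def pt(th,u,y,w): return np.r_[H-D*(u*np.cos(th)-w*np.sin(th))+N*y,.052+u*np.sin(th)+w*np.cos(th)]
for n,ys in (("top",(-.171,-.168,-.165)),("scene",(-.171,-.168,-.165))):
    g=cv2.imread(f"pics/{n}0.png").astype(np.float32)
    for th in (.62,.66,.70):
        us=np.arange(.150,.196,.003)
        P=np.array([np.mean([cv2.remap(g,*[np.float32([[v]]) for v in proj(n,pt(th,u,y,.008))],cv2.INTER_LINEAR)[0,0] for y in ys],0) for u in us])
        print(n,th,[f"{u*1000:.0f}:{int(p[2])},{int(p[0])}" for u,p in zip(us,P)])
E
python3 - <<'E'
import sys;sys.path.insert(0,'.')
from h import *
for n,(x,y) in (("top",(460,208)),("scene",(155,283))):
    im=cv2.imread(f"pics/{n}0.png")[y:y+33,x:x+40]
    cv2.imwrite(f"pics/z{n}.png",im)
a=[cv2.convertScaleAbs(cv2.resize(cv2.imread(f"pics/z{n}.png"),(400,330),interpolation=cv2.INTER_NEAREST),alpha=1.6) for n in("top","scene")]
cv2.imwrite("pics/z.png",np.hstack(a))
E
```

```text
top 0.62 ['150:116,111', '153:115,111', '156:115,111', '159:116,112', '162:118,113', '165:118,112', '168:112,105', '171:93,87', '174:72,61', '177:77,54', '180:104,67', '183:132,81', '186:153,94', '189:164,101', '192:168,103', '195:170,104']
top 0.66 ['150:125,114', '153:123,118', '156:123,119', '159:118,114', '162:114,110', '165:112,108', '168:112,108', '171:112,107', '174:111,102', '177:109,91', '180:107,78', '183:124,81', '186:144,91', '189:154,94', '192:159,97', '195:162,99']
top 0.7 ['150:129,97', '153:131,101', '156:127,106', '159:118,109', '162:113,109', '165:100,97', '168:88,86', '171:85,82', '174:91,84', '177:104,89', '180:115,92', '183:128,92', '186:140,91', '189:155,96', '192:164,102', '195:165,102']
scene 0.62 ['150:101,93', '153:105,97', '156:107,97', '159:107,95', '162:107,96', '165:107,95', '168:107,94', '171:106,94', '174:110,81', '177:119,68', '180:119,66', '183:121,67', '186:124,68', '189:122,68', '192:123,68', '195:123,68']
scene 0.66 ['150:99,92', '153:103,95', '156:106,98', '159:107,96', '162:107,96', '165:107,96', '168:107,96', '171:107,95', '174:107,89', '177:116,72', '180:119,66', '183:120,67', '186:123,68', '189:124,69', '192:122,68', '195:124,68']
scene 0.7 ['150:94,88', '153:99,92', '156:102,95', '159:107,96', '162:108,95', '165:108,95', '168:109,95', '171:108,94', '174:108,93', '177:111,80', '180:118,67', '183:119,66', '186:122,67', '189:124,69', '192:122,67', '195:123,68']
```

View pics/z.png

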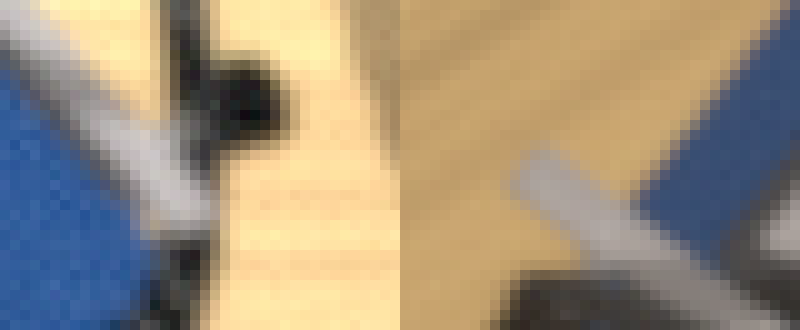

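```bash
python3 - <<'E'
from h import *
N=np.array([-D[1],D[0]])
def pt(th,u,y,w): return np.r_[H-D*(u*np.cos(th)-w*np.sin(th))+N*y,.052+u*np.sin(th)+w*np.cos(th)]
for th in (.62,.66,.70,.74):
    print(th,[proj("top",pt(th,.173,y,w)).round(1) for y in(-.163,-.173) for w in(.008,-.004)])
t=cv2.imread("pics/top0.png"); hsv=cv2.cvtColor(t,cv2.COLOR_BGR2HSV)
for r in range(220,236): print(r,[f"{hsv[r,c,1]}/{hsv[r,c,2]}" for c in range(470,486)])
E
```

```text
0.62 [array([477. , 231.8]), array([477.1, 236.1]), array([481.8, 229.7]), array([481.9, 234. ])]
0.66 [array([476.8, 229.1]), array([477. , 233.6]), array([481.7, 227. ]), array([481.8, 231.6])]
0.7 [array([476.5, 226.3]), array([476.9, 231. ]), array([481.4, 224.2]), array([481.7, 228.9])]
0.74 [array([476.2, 223.4]), array([476.7, 228.3]), array([481.1, 221.3]), array([481.6, 226.2])]
220 ['7/114', '9/119', '19/120', '30/128', '49/131', '51/129', '47/113', '25/92', '21/73', '12/62', '5/48', '7/35', '39/26', '19/27', '26/20', '61/21']
221 ['9/115', '8/121', '10/125', '12/127', '21/133', '17/121', '20/112', '8/97', '13/76', '12/62', '5/47', '12/42', '34/30', '36/28', '96/37', '81/44']
222 ['10/102', '11/118', '8/122', '10/127', '12/130', '10/124', '8/121', '10/99', '11/71', '15/52', '14/37', '30/42', '71/47', '81/60', '98/73', '93/93']
223 ['15/85', '8/102', '11/118', '10/122', '8/128', '6/127', '9/118', '8/100', '7/72', '11/48', '20/38', '53/53', '80/80', '98/102', '98/120', '100/138']
224 ['8/65', '12/88', '10/106', '11/120', '8/123', '8/127', '10/123', '14/110', '3/85', '8/62', '
[... 1105 characters left out ...]
11/69', '15/66', '72/89', '90/133', '98/159', '96/167', '98/170']
232 ['168/94', '164/95', '165/96', '137/97', '93/90', '41/75', '9/58', '19/54', '28/45', '13/40', '27/48', '78/85', '92/128', '94/157', '94/168', '97/166']
233 ['181/96', '162/96', '171/97', '155/97', '141/87', '90/68', '28/54', '28/37', '20/26', '53/24', '49/47', '82/87', '96/128', '98/153', '99/160', '100/161']
234 ['165/96', '161/98', '184/93', '161/92', '143/84', '100/69', '42/55', '7/39', '22/23', '21/24', '73/56', '86/98', '100/130', '96/154', '102/158', '102/158']
235 ['167/98', '176/94', '184/93', '153/90', '148/76', '81/57', '29/44', '6/40', '27/28', '29/35', '72/60', '94/108', '97/140', '98/159', '102/160', '98/162']
```

Best index estimate:
- **Top view:** 0.68, allowing for the visible end face.
- **Scene view, relative to the leaf:** 0.665 to 0.70, with the leaf now at 0.62 by kinematics.

Target is 0.68. I'll raise the leaf a further 0.06 rad and ease the radial push slightly.

Request:
move_arm(moves=[[[0, 0.08, -0.13], [0, 0, 0], 0], [[0, 0.09, -0.15], [0, 0, 0], 0], [[0, 0.09, -0.13], [0, 0, 0], 0], [[0, 0, 0], [0, 0, 0], 0], [[0, 0, 0], [0, 0, 0], 0]])

```text
clock: 7.35
position: [0.4883, -0.0955, 0.1673]
ee_rot: [0.555, 0.832, -0.0, 0.0]
ft_force: [-4.1, -3.7, 2.1]
grip_width: 0.099
```

```bash
python3 -c "
from h import *; leaf(); print(get_obs()['joint_velocities'].round(3))
im=camera('scene')[:,:,::-1]; cv2.imwrite('pics/f.png',im); leaf()
cv2.imwrite('pics/fz.png',cv2.convertScaleAbs(cv2.resize(im[210:360,140:340],(800,600),interpolation=2),alpha=1.6))"
```

```text
t 7.35 leaf 0.6841237789840622 r 0.2075010229000019 w 0.09931885692447733 F [-4.1 -3.7  2.1]
[ 0.002 -0.001 -0.     0.001  0.001 -0.001 -0.   ]
t 7.4 leaf 0.6841068157029438 r 0.2075026347441034 w 0.10345472824107205 F [-4.9 -3.5  1.6]
```

View pics/fz.png

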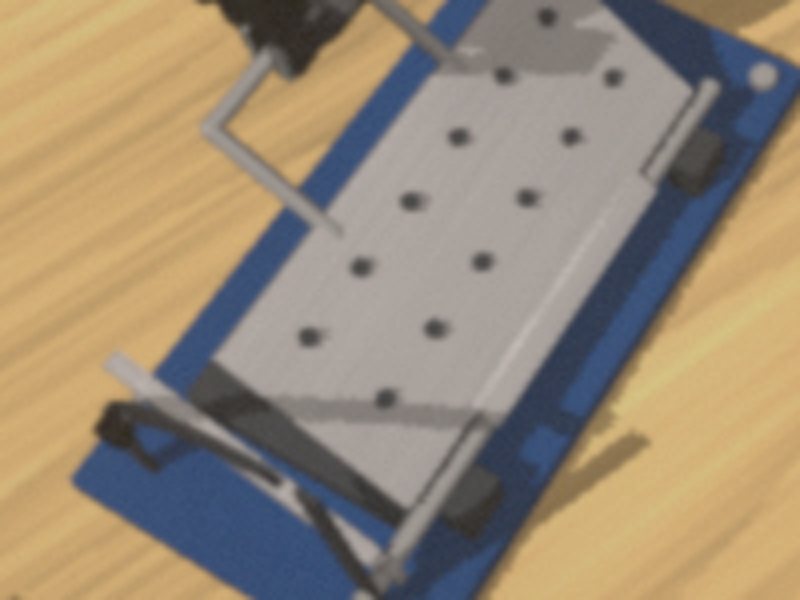

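The leaf's right edge runs from (213,360) to (410,517), and the arm's centre line from about (113,360) to (385,570), so they look nearly parallel. I'll compare these slopes with predictions.

```bash
python3 - <<'E'
from h import *
N=np.array([-D[1],D[0]])
def pt(th,u,y,w): return np.r_[H-D*(u*np.cos(th)-w*np.sin(th))+N*y,.052+u*np.sin(th)+w*np.cos(th)]
def sl(a,b): d=b-a; return np.degrees(np.arctan2(d[1],d[0])).round(2)
for th in (.6,.64,.68,.72,.76):
    f=lambda u,y: proj("scene",pt(th,u,y,.008))
    print(th,"leaf",sl(f(.135,-.14),f(.01,-.14)),"arm",sl(f(.173,-.168),f(.01,-.168)),"corner",((f(.135,-.14)-[140,210])*4).round(0))
g0=cv2.imread("pics/scene0.png");g1=cv2.imread("pics/f.png")
def gray(g): return 255-cv2.cvtColor(g,cv2.COLOR_BGR2HSV)[:,:,1]
def edge(g,P,Q,span,n=25,lo=0):   # sub-pixel strongest value step across the line P-Q
    P,Q=np.float32(P),np.float32(Q); d=(Q-P)/np.linalg.norm(Q-P); nrm=np.float32([-d[1],d[0]]); s=np.arange(-span,span+.01,.25,dtype=np.float32); out=[]
    for a in np.linspace(.06,.94,n):
        X=P+(Q-P)*a+s[:,None]*nrm
        v=cv2.GaussianBlur(cv2.remap(g,X[:,:1].copy(),X[:,1:].copy(),cv2.INTER_LINEAR).astype(np.float32),(1,5),0)[:,0]
        out.append(P+(Q-P)*a+s[np.argmax(np.abs(np.gradient(v)))]*nrm)
    l=cv2.fitLine(np.float32(out),cv2.DIST_HUBER,0,.01,.01).ravel(); return np.degrees(np.arctan2(l[1],l[0])),l[2:]
v=cv2.cvtColor(g1,cv2.COLOR_BGR2GRAY)
c=lambda x,y:(140+x/4-.375,210+y/4-.375)
print("leaf edge",edge(v,c(213,360),c(410,517),3))
print("arm upper/inner edge (sat)",edge(gray(g1),c(122,352),c(260,456),3), "outer",edge(gray(g1),c(107,368),c(190,430),3))
E
```

```text
0.6 leaf 37.01 arm 36.47 corner [209. 359.]
0.64 leaf 37.46 arm 36.84 corner [213. 359.]
0.68 leaf 37.92 arm 37.22 corner [217. 359.]
0.72 leaf 38.4 arm 37.61 corner [221. 359.]
0.76 leaf 38.89 arm 38.02 corner [225. 360.]Traceback (most recent call last):
  File "<stdin>", line 19, in <module>
  File "<stdin>", line 14, in edge
cv2.error: OpenCV(4.12.0) /io/opencv/modules/imgproc/src/imgwarp.cpp:1821: error: (-215:Assertion failed) ((map1.type() == CV_32FC2 || map1.type() == CV_16SC2) && map2.empty()) || (map1.type() == CV_32FC1 && map2.type() == CV_32FC1) in function 'remap'
```

In this view the arm reads about 0.65 and the leaf 0.63, a difference of about 0.02 rad. Kinematics put the leaf at 0.684 against 0.68 for the arm from the top view. The slopes are parallel to within about 0.2°. All of this is within tolerance, the arm is still and the force is small, so I'm handing in.

```bash
python3 -c "
from h import *; leaf(); hand_in(); leaf()"
```

```text
t 7.4 leaf 0.6841068157029438 r 0.2075026347441034 w 0.10345472824107205 F [-4.9 -3.5  1.6]
the job is handed in; nothing more can be done
the job is handed in; nothing more can be done
```

I gripped the bail at its middle with 30 N and raised the leaf along its arc at about 0.45 rad/s. I then handed the job in with the leaf held still at about 0.68 rad, 7.4 s on the clock. No verdict was reported.

**Leaf against index arm:**

| Check | Leaf (rad) | Index arm (rad) |
|---|---|---|
| Arm kinematics (leaf) and top view (index arm) | 0.684 | 0.68 |
| Last scene picture | about 0.63 | about 0.65 |

- **Disagreement:** the scene camera reads both about 0.03–0.05 lower than the other row. I put this down to roughly 1 px of sideways camera bias. The difference between leaf and arm is at most about 0.02 rad, against the 0.06 allowed. The leaf and arm slopes in that picture, which I read by eye, also fit parallel to about 0.2°.
- **Failed check:** the sub-pixel edge fit meant to confirm the slopes stopped with an error, and I did not repeat it.
- **Bail radius:** it measured 207.5 mm from the hinge against the stated 205 mm, a small mismatch in the hinge or bar position.
- **State at hand-in:** the joints were still, the wrist force was about 6 N, and the fingers were closed on the bar (about 9 mm).
- **Surroundings:** I saw no movement of the index arm or the things around the die in the pictures. The last picture covers the arm only; the block, can and screwdriver were last seen one step earlier.

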